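# Slide the extraction-channel cover home

### The job

Close the suction channel of the machine: with a fingertip, push the metal cover by its upright rib along the two rails, away from the rib end, until all four of its side pins drop into the notches of the rails and it lies level, its top flush with the rail tops. Only push it with the fingers, never lift it off the rails, leave the other things alone, and finish clear of the cover.

Things in the scene. Friction and masses are not known exactly. Their poses are not given: they have to be found in the camera images.
- channel: fixed dark grey base plate 340 (x) x 260 (y) x 10 mm on the table, carrying two white rails along its x axis. Origin: centre of the plate's underside, z up; +x is the way the cover must slide. A dark suction grille lies between the rails; that space is free.
- rail_mid (a point): point on the channel midway between the rails, at mid-length, level with their tops (45 mm above the table); axes as the channel's. Rails: x -160 to +160 mm, 16 mm wide, centred at y = -66 and +66. Each has two notches in its top, 14 mm long, 9 mm deep, centred at x = -15 and x = +115.
- home (a point): where the centre of the cover's flat top must come to lie: on the channel, 50 mm ahead (+x) of point rail_mid, midway between the rails and level with their tops; axes as the channel's. In place the cover has play of 2 mm along x and 3 mm along y either way.
- cover: loose aluminium cover, about 0.5 kg (varies), 160 (x) x 110 (y) x 18 mm, between the rails; axes as the channel's. Origin: centre of its underside, 36 mm above the table riding, 27 mm at home. Round steel pins, 10 mm thick, stick out 18 mm at its sides at x = -65 and +65, 14 mm above its underside, and ride on the rail tops. Starts 45 to 100 mm short of home; no pin meets another notch on the way.
- cover_top (a point): centre of the cover's flat top: 54 mm above the table riding, 45 mm at home. Slides by dry friction (push of 1 to 7 N). The pins drop 9 mm into the notches, whose far walls then stop it hard. A finger still pressing on the rib may hold the rear pins up by friction; they fall when it backs off.
- cover_rib (a point): centre of the upright finger rib on the cover: a plate 8 (x) x 60 (y) x 26 mm on the flat top, 40 mm behind the cover's centre, square to the slide. The point is 13 mm above the flat top and 13 mm below the rib's top edge (67 mm above the table riding, 58 at home). Push its rear (-x) face; 36 mm of flat top lie behind that face.
- bobbin: bystander: small steel bobbin, 24 mm across, 15 mm high, standing on the channel's base plate beside a rail. Origin: centre of its underside.
- cone: bystander: blue thread cone, 64 mm across at the foot, 100 mm high, upright on the table. Origin: centre of its underside.
- screwdriver: bystander: screwdriver with a black handle lying on the table. Origin: on its axis's underside, x towards the tip.
- oil: bystander: small white bottle with a black cap, 44 mm across, 90 mm high, on the table. Origin: centre of its underside.
Not all that is in view belongs to the job. What is meant by the cover is not blue, and is the smaller of those in its own colour.

How it is judged (in metres and radians):
On the way, in this order (a step that is already met when the one before it is completed fails the run):
1. the cover slides along the rails towards the notches, still riding on them (x of cover in the frame of channel between 0.015 and 0.042 m and z of cover in the frame of channel between 0.032 and 0.041 m), for 0.05 s.
2. the cover has dropped into the notches (x of cover in the frame of channel between 0.045 and 0.055 m and z of cover in the frame of channel below 0.029 m and angle between the z axis of cover and the z axis of channel, either way round below 0.03 rad), for 0.2 s.
At the end, for the whole second after the job is handed in: the cover rests in the four notches: its origin within 5 mm of home along the rails, within 6 mm across them, not more than 2 mm above its seated height, level within 0.03 rad, at rest (all of step 2 and y of cover in the frame of channel between -0.006 and 0.006 m and z of cover in the frame of channel above 0.024 m and linear speed of cover below 0.01 m/s); the robot touches nothing.
It fails at once if the cover is lifted more than 12 mm above its riding height (z of cover in the frame of channel above 0.048 m).
It fails at once if the cover is pushed with the arm or the gripper's body in place of the fingers (contact force between the arm and cover above 3 N).
It fails at once if the bobbin, thread cone, screwdriver or oil bottle is moved more than 20 mm (distance of any of bobbin, cone, oil, screwdriver from where it was at the start of the episode above 0.02 m).
It also fails if it takes over 40 s, if anything falls off the work surface, if the arm or the gripper's body presses on something with over 40 N, if the wrist force passes 120 N, or if a joint passes its speed limit or range.

### The arm

A 6-joint arm with a two-finger parallel gripper is mounted at the origin on the work surface. World frame = base frame: x ahead of the robot, y to its left, z up, the work surface at z = 0. Lengths are in mm, angles in rad, forces in N, time in s.
With the tool pointing down it reaches from about 400 to 925 mm from the base axis. Payload 12.5 kg.
Tool frame: the origin (TCP) lies at the very end of the fingers, on their centre line; the grasp point (between the pads) lies env.grip_point_offset behind it (env.grip_point_offset is the distance from the TCP to the grasp point, in mm); y points along the fingers, z is the direction in which the jaws open and shut, and the axes are right-handed (so a half turn about y gives the same grasp; the last joint's range is limited). The gripper opens to 95 mm and grips with 3 to 60 N. Pads are 20 mm wide; open, the fingers measure 119 mm over their backs; the gripper's body (75 mm by 180 mm) begins 59 mm behind the grasp point.
Start: joints at [-1.302, 0.491, 1.559, -0, 1.092, -0.106], TCP at [228.828, -581.622, 214.661] pointing down, gripper open.
Joint ranges: [-3.1, 3.1], [-0.84, 2.19], [0.05, 2.79], [-1.13, 4.28], [0.06, 2.93], [-2.69, 2.69]. Speed limits (rad/s): [2.22, 2.22, 2.79, 3.14, 3.14, 3.14].

### API

Orientations are given as [roll, pitch, yaw] about the fixed x, y, z axes, in that order (R = Rz(yaw) Ry(pitch) Rx(roll)).
In Python, from cell import readout, read_camera, env, nets gives the robot as it stands.
- The arm moves only by the tool apply_moves, never from a script. Its argument "increments" is a list of rows, each a list of 3 entries, a list of its own where there are three numbers: the shift along the tool's x, y, z in cm, then the turn, a rotation vector about the tool's x, y, z in degrees, then the finger opening in cm, from 0 to 9.51. A call has exactly 5 rows; each row shifts and turns the pose as measured when the row begins, along the tool's axes as they then stand; what a row does not reach is not made up. A row lasts 1/8 s, in which the tool goes at most 62.5 mm and 10.7 degrees, less where a joint would pass 70% of its speed; a pose out of reach is approached as far as the arm can. A call with a gripper value outside its range is refused whole. The fingers move at their own pace and stop on an object; the grip force is fixed at half the most. Time passes only in rows, so rows that do not move let the fingers close, or fill a call up. It gives the time, the measured TCP pose, the force and the opening at its end, in the units of the state.
- readout.state(): the state, without advancing time (a new reading comes with each control period).
- read_camera(name): name is "scene" or "top" or "wrist"; returns a dict with "img" (480x640x3 uint8, red, green, blue), "vfov" (degrees; the focal length in pixels is half the picture's height over the tangent of half this angle, whatever the lens; pixels are square), "cx", "cy" (the principal point, pixels), "rvec" (rotation vector, rad) and "tvec" (3), from world to camera coordinates, as OpenCV has them; the wrist camera has in their place "mount" (4x4, takes a point from camera to tool coordinates, whose origin is the TCP and whose axes are the tool frame's). Camera axes: x right, y down, z forward; pixel columns grow to the right and rows downward; lengths in mm; the calibration is good to about 2 mm. A picture is of the moment at which its call begins: read the wrist's pose just before it. There is no depth.
- env.job_done(): hands the job in, once; it reports no verdict.
Trained networks look in a picture, given as the dict that the camera call returned (one of the last four; its "shot" number tells which), for a name from the list of things; names that differ only in an ending like _2 or _b are one class to them, and where a whole thing is asked for, a point or a joint stands for the part that bears it (a point fixed in the world has none). Each returns a list of dicts, best first, with "confidence" (0 to 1); they miss things now and then, are a little off and sometimes report something else, mostly with a low value. They report only what shows in the picture. A call takes as long as a camera call. They do not tell look-alikes from the thing itself.
- nets.look_for(picture, thing): "point" ([x, y, z] in mm, in the coordinates of the camera as it stood for that picture, good to about 4 mm: the middle of the surface that is visible of it).
- nets.mark_of(picture, thing): "point" ([x, y, z] in mm, in the coordinates of the camera as it stood for that picture, good to about 4 mm: a listed point, or the origin of a listed thing).
The state is a dict: "t": time; "joints": joint angles; "qvel": joint speeds; "tau": joint torques, N m; "eef_pos": TCP position; "tcp_rot": TCP orientation; "ft_force": force on the tool from outside, world axes, zero at the start; "moment": the same for the moment, N m; "opening": opening from 0.0 (shut) to 1.0 (fully open).
Only numpy, scipy, OpenCV 4.12 (cv2) and the standard library are available. Lean on these libraries where they do the work, as an engineer would, in place of code of your own. Each camera call takes 0.05 s, during which the arm holds its last target. There are 200 camera calls.

## Working session

There is one attempt and no reset: what is moved stays moved. The work goes in short steps, Python scripts to look and compute and a tool call to move; the robot and the scene stay as the last step left them, time stands still between calls to the robot, and variables do not carry over. Pictures are saved under pics/ and viewed, about 8 in all and at most 12, crops included, and the job is handed in when it is done.

Besides the shell and the picture viewer there is one more tool, called after ">>>" as name(argument=value, ...), one argument or row to a line, values as JSON. apply_moves: Moves the arm, as the interface text tells. Its arguments: {"type":"object","properties":{"increments":{"type":"array"}},"required":["increments"]}

```bash
mkdir -p pics; ls
cat > h.py <<'E'
import numpy as np, cv2
from scipy.spatial.transform import Rotation as Ro
from cell import readout, read_camera, env, nets
def w(p,pt):
    R=cv2.Rodrigues(np.array(p["rvec"],float))[0]
    return R.T@(np.array(pt)-np.array(p["tvec"]).ravel())
def px(p,W):
    R=cv2.Rodrigues(np.array(p["rvec"],float))[0]
    c=R@np.array(W,float)+np.array(p["tvec"]).ravel()
    f=240/np.tan(np.radians(p["vfov"])/2)
    return c[:2]/c[2]*f+[p["cx"],p["cy"]]
def save(p,n): cv2.imwrite(n,p["img"][:,:,::-1])
E
python3 - <<'E'
from h import *
s=readout.state(); print(s["t"],s["eef_pos"],s["tcp_rot"],env.grip_point_offset)
for n in("scene","top"):
    p=read_camera(n); save(p,f"pics/{n}0.png")
    for th in("rail_mid","home","cover_top","cover_rib","cover","channel","bobbin","cone","oil","screwdriver"):
        for d in nets.mark_of(p,th)[:4]:
            W=w(p,d["point"]); print(n,th,round(d["confidence"],2),W.round(),px(p,W).round())
print(readout.state()["t"])
E
```

```text
pics
0.0 [ 228.76052002 -581.36870316  214.0638538 ] [-1.57190840e+00  9.62959522e-05 -2.76678244e+00] 18.8
scene home 0.79 [629. -85.  48.] [374. 301.]
scene cover_top 0.97 [590. -45.  54.] [369. 278.]
scene cover_top 0.69 [ 246. -402.   26.] [ 96. 309.]
scene cover_top 0.58 [259. 310.  17.] [345. 166.]
scene cover_rib 0.82 [282. 276.  31.] [344. 169.]
scene cover_rib 0.69 [ 280. -442.   40.] [ 84. 324.]
scene cover_rib 0.67 [562. -15.  66.] [367. 259.]
scene cover 0.8 [587. -48.  35.] [367. 285.]
scene cover 0.77 [ 247. -398.   -3.] [102. 320.]
scene cover 0.4 [627. -84.  47.] [373. 300.]
scene cover 0.39 [631.  70.  11.] [420. 274.]
scene channel 0.89 [594. -47.   0.] [369. 301.]
scene bobbin 0.58 [634.  66.  14.] [420. 274.]
scene cone 0.55 [426. 394.  -0.] [417. 180.]
scene oil 0.71 [648. 355.   1.] [492. 218.]
scene oil 0.25 [426. 394.  -2.] [417. 181.]
scene screwdriver 0.76 [ 551. -452.   -2.] [185. 432.]
top home 0.93 [630. -86.  46.] [362. 163.]
top cover_top 0.87 [588. -49.  52.] [347. 179.]
top cover_top 0.83 [ 242. -402.   25.] [489. 319.]
top cover_top 0.79 [261. 311.  19.] [205. 311.]
top cover_top 0.4 [558. -18.  67.] [334. 191.]
top cover_rib 0.97 [277. 272.  27.] [219. 304.]
top cover_rib 0.86 [ 285. -442.   44.] [507. 302.]
top cover_rib 0.77 [560. -17.  67.] [334. 190.]
top cover 0.86 [ 244. -400.    3.] [486. 317.]
top cover 0.85 [260. 308.   1.] [207. 310.]
top cover 0.64 [588. -49.  36.] [347. 180.]
top cone 0.92 [433. 391.  -1.] [176. 243.]
top cone 0.22 [647. 355.   3.] [190. 160.]
top cone 0.18 [591. -48.  40.] [346. 179.]
top oil 0.54 [652. 361.   3.] [188. 158.]
1.1
```

Run:
```python
import cv2
a=cv2.imread("pics/scene0.png");b=cv2.imread("pics/top0.png")
cv2.imwrite("pics/topcrop.png",cv2.resize(b[110:350,140:540],None,fx=2,fy=2,interpolation=cv2.INTER_CUBIC))
```

```text
(no output)
```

View pics/scene0.png

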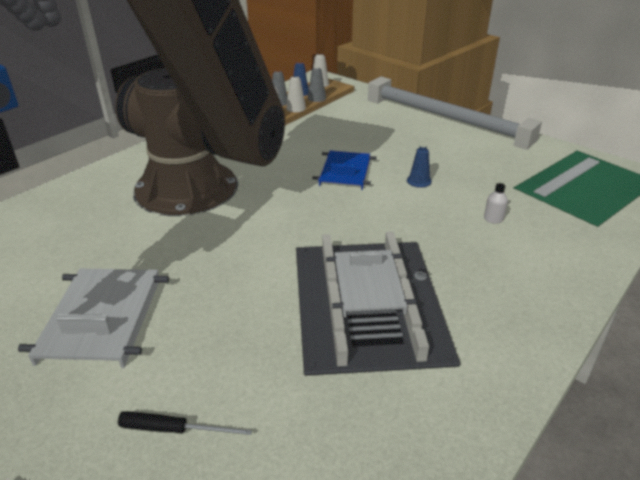

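View pics/topcrop.png

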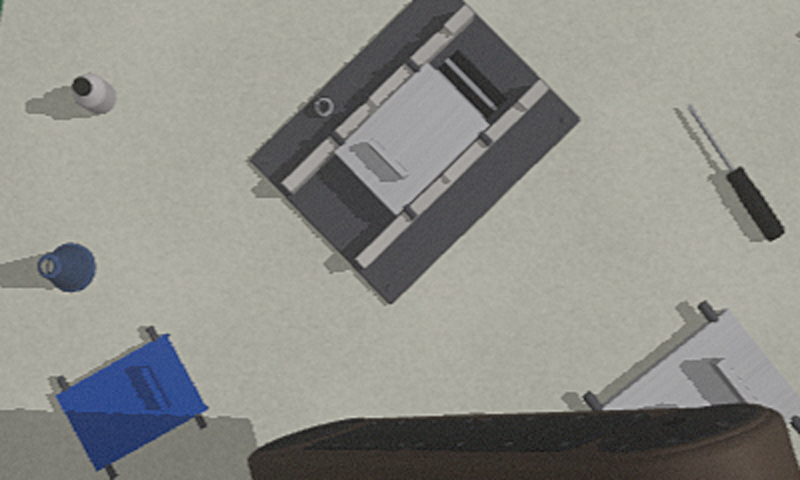

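The candidates in the scene view are the silver cover on the rails (369,278), a larger silver cover on the table (96,309) and a blue one (345,166). The smaller silver one riding in the rails is the one meant. The enlarged top crop shows it at crop (415,135) with its pins on the rail tops and its rib at (380,160). Next I'll work out the channel frame from the plate corners.

```bash
cat >> h.py <<'E'
def ray(p,u,z):
    R=cv2.Rodrigues(np.array(p["rvec"],float))[0]; t=np.array(p["tvec"]).ravel()
    f=240/np.tan(np.radians(p["vfov"])/2); d=R.T@np.array([(u[0]-p["cx"])/f,(u[1]-p["cy"])/f,1]); c=-R.T@t
    return c+d*(z-c[2])/d[2]
E
python3 - <<'E'
from h import *
p=read_camera("top")
L,B,Rr=[ray(p,(140+x/2,110+y/2),10) for x,y in((249,160),(390,303),(579,119))]
c=(L+Rr)/2; d=Rr-B; d2=B-L
print(L,B,Rr,"c",c,np.linalg.norm(d),np.linalg.norm(d2),np.degrees(np.arctan2(d[1],d[0])),np.degrees(np.arctan2(d2[1],d2[0]))+90)
s=readout.state();print(s["t"],s["eef_pos"])
E
```

```text
[567.13539147 161.01650701  10.        ] [384.13139563 -18.92285589  10.        ] [ 617.62782124 -260.07272891   10.        ] c [592.38160635 -49.52811095  10.        ] 335.6692449854358 256.64885897468974 -45.92378733104156 -45.48378446949775
1.15 [ 228.84191814 -581.62973596  214.71004354]
```

>>> apply_moves(
  increments=[
    [[0,0,0],[0,-8,0],0],
    [[0,0,0],[0,-8,0],0],
    [[0,0,0],[0,-6.7,0],0],
    [[0,0,0],[0,0,0],0],
    [[-3,0,-1],[0,0,0],0],
  ],
)

```text
t: 1.78
eef_pos: [242.6, -554.1, 214.3]
tcp_rot: [-1.571, -0.0, -2.364]
ft_force: [0.6, -0.1, -0.8]
opening: 0.527
```

>>> apply_moves(
  increments=[
    [[-5,0,-1.7],[0,0,0],0],
    [[-5,0,-1.7],[0,0,0],0],
    [[-5,0,-1.7],[0,0,0],0],
    [[-5,0,-1.7],[0,0,0],0],
    [[-5,0,-1.7],[0,0,0],0],
  ],
)

```text
t: 2.4
eef_pos: [365.1, -313.5, 214.1]
tcp_rot: [-1.569, -0.0, -2.385]
ft_force: [0.9, -0.6, 0.4]
opening: 0.024
```

>>> apply_moves(
  increments=[
    [[-5,0,-1.6],[0,0,0],0],
    [[-5,0,-1.6],[0,0,0],0],
    [[-5,0,-1.6],[0,0,0],0],
    [[-5,0,-1.6],[0,0,0],0],
    [[-5,0,-1.6],[0,0,0],0],
  ],
)

```text
t: 3.02
eef_pos: [497.1, -76.7, 215.2]
tcp_rot: [-1.566, 0.001, -2.402]
ft_force: [-0.4, -1.0, 0.7]
opening: 0.004
```

>>> apply_moves(
  increments=[
    [[-5,0,-2],[0,-0.8,0],0],
    [[-3,0,-1],[0,0,0],0],
    [[0,0,0],[0,0,0],0],
    [[0,0,0],[0,0,0],0],
    [[0,0,0],[0,0,0],0],
  ],
)

```text
t: 3.65
eef_pos: [537.2, 4.1, 215.3]
tcp_rot: [-1.565, 0.001, -2.396]
ft_force: [0.4, 0.5, 0.5]
opening: 0.006
```

```bash
cat > look.py <<'E'
from h import *
import sys
s=readout.state(); T=np.eye(4);T[:3,:3]=Ro.from_euler("xyz",s["tcp_rot"]).as_matrix();T[:3,3]=s["eef_pos"]
print(s["t"],s["eef_pos"],s["tcp_rot"],s["ft_force"])
acc={}
for n in("wrist","top","scene"):
    p=read_camera(n); save(p,f"pics/{n}{sys.argv[1]}.png")
    for th in("rail_mid","home","cover_top","cover_rib","cover"):
        for d in nets.mark_of(p,th)[:2]:
            W=(T@np.array(p["mount"])@np.append(d["point"],1))[:3] if n=="wrist" else w(p,d["point"])
            if np.hypot(*(W[:2]-[593,-48]))<120: 
                q=Ro.from_euler("z",45.8,degrees=True).apply(W-[593.5,-48.5,0])
                print(n,th,round(d["confidence"],2),W.round(1),"chan",q.round(1))
E
python3 look.py 1
```

```text
3.65 [537.18682773   4.05848736 215.25392716] [-1.56513819e+00  1.33231980e-03 -2.39576907e+00] [0.41109865 0.45210744 0.50957487]
wrist rail_mid 0.74 [587.9 -46.1  50.9] chan [-5.6 -2.3 50.9]
wrist home 0.33 [589.4 -44.3  33.2] chan [-5.9 -0.  33.2]
wrist cover_top 0.88 [589.3 -44.9  50.4] chan [-5.5 -0.5 50.4]
wrist cover_rib 0.67 [556.5 -18.6  71.8] chan [-47.3  -5.7  71.8]
wrist cover 0.96 [592.  -48.9  35.3] chan [-0.8 -1.3 35.3]
top home 0.56 [627.7 -83.6  45.7] chan [49.   0.1 45.7]
top cover_top 0.85 [590.  -46.9  53.3] chan [-3.6 -1.4 53.3]
scene home 0.65 [628.5 -84.5  47. ] chan [50.2  0.  47. ]
scene cover_top 0.85 [585.6 -43.7  51. ] chan [-9.  -2.3 51. ]
```

View pics/wrist1.png

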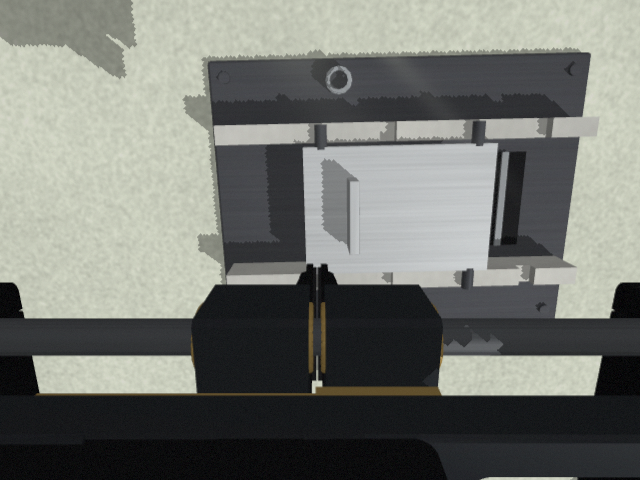

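The wrist view shows the silver cover between the rails: its rib is at (354,215), the fingertips at (318,275), and the bobbin at (338,79) is well off the path. I'll descend behind the rib.

>>> apply_moves(
  increments=[
    [[-0.4,3,0],[0,-1.5,0],0],
    [[0,4,0],[0,0,0],0],
    [[0,3.5,0],[0,0,0],0],
    [[0,2,0],[0,0,0],0],
    [[0,0,0],[0,0,0],0],
  ],
)

```text
t: 5.18
eef_pos: [542.1, 7.3, 87.5]
tcp_rot: [-1.563, 0.003, -2.367]
ft_force: [0.8, -0.6, 0.4]
opening: 0.005
```

```bash
python3 look.py 2
```

```text
5.175 [542.14707093   7.30119019  87.51807981] [-1.56304043  0.00300999 -2.36671698] [ 0.78737359 -0.58381103  0.41243753]
wrist cover_top 0.92 [590.7 -44.4  48.6] chan [-4.9  0.8 48.6]
wrist cover_rib 0.71 [561.3 -17.1  70.7] chan [-44.9  -1.2  70.7]
top home 0.64 [632.3 -84.3  45.9] chan [52.7  2.9 45.9]
top cover_top 0.82 [588.6 -47.3  52.3] chan [-4.2 -2.7 52.3]
top cover 0.6 [593.8 -47.9  36.2] chan [-0.2  0.6 36.2]
scene home 0.9 [628.4 -85.1  45.7] chan [50.6 -0.5 45.7]
scene cover_top 0.84 [586.5 -42.9  52.4] chan [-8.9 -1.1 52.4]
scene cover_rib 0.88 [559.9 -19.   63.4] chan [-44.6  -3.5  63.4]
scene cover 0.92 [586.5 -43.7  35.9] chan [-8.3 -1.7 35.9]
```

View pics/wrist2.png

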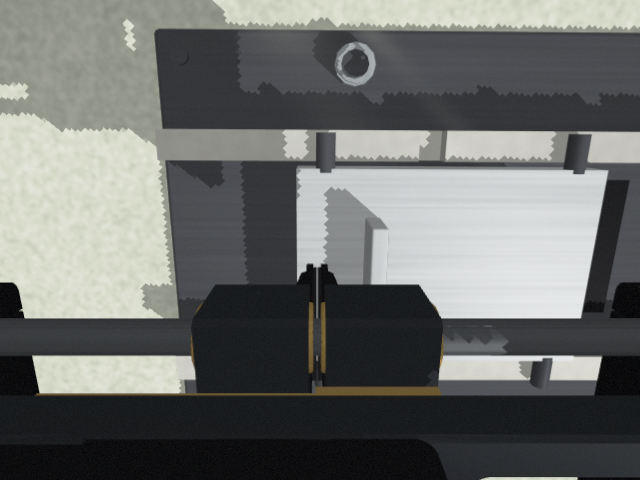

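The fingertips at (318,275) are behind the rib at (375,250), over the rear flat top. I'll lower to about 63 mm and then creep forward.

>>> apply_moves(
  increments=[
    [[0.2,1.2,0],[0,0,0],0],
    [[0,1.2,0],[0,0,0],0],
    [[0,0.1,0.4],[0,0,0],0],
    [[0,0,0.4],[0,0,0],0],
    [[0,0,0],[0,0,0],0],
  ],
)

```text
t: 6.7
eef_pos: [547.3, -0.6, 61.2]
tcp_rot: [-1.562, 0.004, -2.367]
ft_force: [-0.3, 0.7, 0.3]
opening: 0.007
```

>>> apply_moves(
  increments=[
    [[0,0,0.4],[0,0,0],0],
    [[0,0,0.4],[0,0,0],0],
    [[0,0,0.4],[0,0,0],0],
    [[0,0,0.4],[0,0,0],0],
    [[0,0,0.4],[0,0,0],0],
  ],
)

```text
t: 7.32
eef_pos: [561.5, -15.3, 61.7]
tcp_rot: [-1.563, 0.003, -2.367]
ft_force: [-2.4, 1.3, -0.2]
opening: 0.002
```

```bash
python3 look.py 3
python3 - <<'E'
import cv2
a=cv2.imread("pics/scene3.png")
cv2.imwrite("pics/s3c.png",cv2.resize(a[210:380,280:470],None,fx=3,fy=3,interpolation=cv2.INTER_CUBIC))
E
```

```text
7.325 [561.50194077 -15.34509415  61.72364527] [-1.56313121  0.00343538 -2.36668913] [-2.36885276  1.30015696 -0.19926639]
wrist cover_top 0.87 [595.6 -55.5  50.6] chan [ 6.5 -3.4 50.6]
wrist cover_rib 0.91 [567.1 -26.8  69.8] chan [-33.9  -3.8  69.8]
wrist cover 0.84 [593.8 -52.6  32.3] chan [ 3.1 -2.7 32.3]
top home 0.74 [630.1 -85.7  46.7] chan [52.2  0.3 46.7]
scene home 0.87 [626.8 -84.1  47.2] chan [48.7 -1.  47.2]
scene cover_top 0.69 [593.2 -54.6  52.2] chan [ 4.1 -4.5 52.2]
scene cover_rib 0.8 [569.8 -27.7  65.4] chan [-31.5  -2.5  65.4]
scene cover 0.87 [594.  -52.6  37.2] chan [ 3.3 -2.5 37.2]
```

View pics/s3c.png

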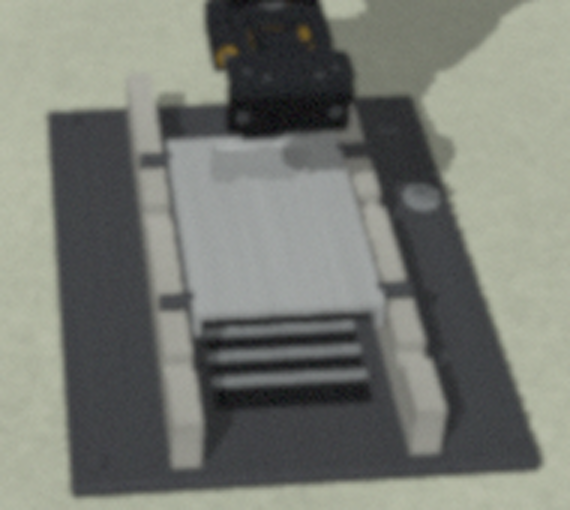

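The crop shows the cover riding, with its pins still on the rail tops. It has started to slide and the finger is at the rib. I'll carry on, slowing down near the notches.

>>> apply_moves(
  increments=[
    [[0,0,0.4],[0,0,0],0],
    [[0,0,0.4],[0,0,0],0],
    [[0,0,0.4],[0,0,0],0],
    [[0,0,0.4],[0,0,0],0],
    [[0,0,0.4],[0,0,0],0],
  ],
)

```text
t: 8.85
eef_pos: [575.2, -29.8, 61.7]
tcp_rot: [-1.565, 0.002, -2.367]
ft_force: [-2.1, 2.1, 1.1]
opening: 0.002
```

>>> apply_moves(
  increments=[
    [[0,0,0.2],[0,0,0],0],
    [[0,0,0.2],[0,0,0],0],
    [[0,0,0.2],[0,0,0],0],
    [[0,0,0.2],[0,0,0],0],
    [[0,0,0.2],[0,0,0],0],
  ],
)

```text
t: 9.48
eef_pos: [582.7, -37.5, 61.7]
tcp_rot: [-1.566, 0.002, -2.367]
ft_force: [-2.4, 1.9, 1.7]
opening: 0.007
```

```bash
python3 look.py 4
```

```text
9.475 [582.68137075 -37.47302268  61.71315876] [-1.56554387e+00  2.23673358e-03 -2.36671405e+00] [-2.42868981  1.92286337  1.71348871]
wrist cover_top 0.59 [619.9 -76.2  49.7] chan [38.3 -0.3 49.7]
wrist cover_rib 0.94 [590.6 -49.5  72.3] chan [-1.3 -2.8 72.3]
wrist cover 0.69 [619.3 -75.7  32.3] chan [37.5 -0.5 32.3]
scene cover_top 0.76 [617.3 -75.8  51.3] chan [36.2 -2.  51.3]
```

>>> apply_moves(
  increments=[
    [[0,0,0.2],[0,0,0],0],
    [[0,0,0.2],[0,0,0],0],
    [[0,0,0.15],[0,0,0],0],
    [[0,0,0.15],[0,0,0],0],
    [[0,0,0.1],[0,0,0],0],
  ],
)

```text
t: 11.0
eef_pos: [587.6, -42.8, 61.7]
tcp_rot: [-1.568, 0.001, -2.367]
ft_force: [-1.0, 1.7, -1.0]
opening: 0.003
```

```bash
python3 look.py 5
```

```text
11.0 [587.59335166 -42.81252686  61.66183432] [-1.56776020e+00  1.27723902e-03 -2.36666584e+00] [-1.03266702  1.70969141 -1.01713425]
wrist cover_top 0.64 [623.8 -82.4  50.9] chan [45.4 -1.9 50.9]
wrist cover_rib 0.92 [591.6 -50.4  69.8] chan [ 0.1 -2.7 69.8]
wrist cover 0.79 [623.8 -82.3  34.6] chan [45.4 -1.9 34.6]
scene cover_rib 0.88 [595.7 -53.5  63.2] chan [ 5.2 -1.9 63.2]
scene cover 0.93 [623.1 -79.7  36.7] chan [43.  -0.5 36.7]
```

>>> apply_moves(
  increments=[
    [[0,0,0.15],[0,0,0],0],
    [[0,0,0.15],[0,0,0],0],
    [[0,0,0.1],[0,0,0],0],
    [[0,0,0.1],[0,0,0],0],
    [[0,0,0.1],[0,0,0],0],
  ],
)

```text
t: 12.52
eef_pos: [591.9, -47.2, 61.7]
tcp_rot: [-1.568, 0.001, -2.367]
ft_force: [0.2, 0.1, 0.5]
opening: 0.004
```

```bash
python3 look.py 6
```

```text
12.525 [591.93685296 -47.22191332  61.68831685] [-1.56799532e+00  1.22673097e-03 -2.36664057e+00] [0.16170966 0.09365124 0.45770877]
wrist cover_top 0.77 [626.7 -85.3  40.9] chan [49.5 -1.9 40.9]
wrist cover_rib 0.87 [596.7 -58.   65.1] chan [ 9.  -4.4 65.1]
wrist cover 0.64 [630.2 -85.1  25.6] chan [51.8  0.8 25.6]
scene rail_mid 0.71 [595.8 -53.3  47.3] chan [ 5.  -1.7 47.3]
scene cover 0.94 [625.9 -85.1  26.2] chan [48.8 -2.3 26.2]
```

The cover's measured height fell from about 35 mm to 26 mm and the force went to zero, so it has dropped. I'll back off and rise.

>>> apply_moves(
  increments=[
    [[0,0,-0.4],[0,0,0],0],
    [[0,0,-0.6],[0,0,0],0],
    [[0,-1,0],[0,0,0],0],
    [[0,-3,0],[0,0,0],0],
    [[0,0,0],[0,0,0],0],
  ],
)

```text
t: 14.05
eef_pos: [584.2, -39.2, 103.8]
tcp_rot: [-1.568, 0.001, -2.366]
ft_force: [0.3, 0.5, -0.1]
opening: 0.004
```

>>> apply_moves(
  increments=[
    [[0,-4,0],[0,0,0],0],
    [[0,-4,-2],[0,0,0],0],
    [[0,-2,-4],[0,0,0],0],
    [[0,0,-4],[0,0,0],0],
    [[0,0,0],[0,0,0],0],
  ],
)

```text
t: 14.68
eef_pos: [511.4, 33.9, 205.6]
tcp_rot: [-1.569, 0.001, -2.367]
ft_force: [0.5, -0.2, -0.4]
opening: 0.001
```

```bash
python3 look.py 7
python3 - <<'E'
import cv2,numpy as np
a=cv2.imread("pics/scene7.png")[210:380,280:470]
b=cv2.imread("pics/wrist7.png")
a=cv2.resize(a,None,fx=2.1,fy=2.1,interpolation=cv2.INTER_CUBIC)
b=cv2.resize(b,(476,357))[:a.shape[0]]
a=a[:b.shape[0],:]
n=min(len(a),len(b));cv2.imwrite("pics/f7.png",cv2.resize(np.hstack([a[:n],b[:n]]),(800,340)))
E
```

```text
14.675 [511.41435239  33.91929077 205.60186419] [-1.56923840e+00  7.87299612e-04 -2.36721061e+00] [ 0.48720787 -0.15464661 -0.38047839]
wrist rail_mid 0.64 [632.3  64.    8.6] chan [-53.6 106.2   8.6]
wrist home 0.28 [626.3 -84.2  24.2] chan [48.5 -1.3 24.2]
wrist cover_top 0.76 [627.5 -84.2  45.1] chan [49.3 -0.5 45.1]
wrist cover 0.62 [629.4 -83.2  26.8] chan [49.9  1.5 26.8]
top cover_top 0.92 [627.8 -87.1  43. ] chan [51.6 -2.3 43. ]
top cover_rib 0.96 [598.4 -58.9  59.8] chan [10.9 -3.7 59.8]
top cover 0.98 [627.8 -90.1  30.9] chan [53.7 -4.4 30.9]
scene rail_mid 0.62 [590.5 -48.9  49.3] chan [-1.8 -2.5 49.3]
scene cover_top 0.85 [625.4 -86.3  41.1] chan [49.3 -3.5 41.1]
scene cover_rib 0.79 [600.2 -58.2  53.7] chan [11.6 -1.9 53.7]
scene cover 0.95 [631.  -86.   26.1] chan [53.   0.7 26.1]
```

View pics/f7.png

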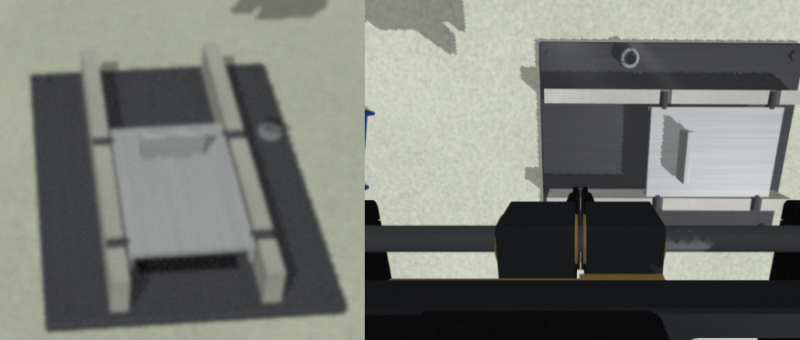

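Both views show the cover level and all four pins sunk in the notches: left panel (100,140), (117,240), (240,138) and (262,235). Its top is flush with the rails, the bobbin is where it was, and the arm is clear. I'm handing in.

```bash
python3 -c "
from h import *
print(readout.state()['ft_force']); print(env.job_done())"
```

```text
[0.01750028 0.14950133 0.92144125]
the job is handed in; nothing more can be done
None
```

I pushed the smaller silver cover by its rib with the closed fingertips, about 55 mm along the rails, until it dropped into the notches. I then backed off, rose clear and handed the job in at about 15 s.

- **Position:** the last readings put the cover's top centre at x ≈ 49–52 mm along the channel (target 50 mm). Its height was 41–45 mm (target 45 mm).
- **Seating:** the last picture shows all four pins sunk in the notches and the cover level.
- **Bystanders:** the bobbin was undisturbed in the last picture; I did not re-measure the cone, screwdriver or oil bottle, but the arm passed well above the table.
- **Clear of the cover:** the fingertips were about 200 mm above the table and the wrist force was under 1 N, so the robot was touching nothing.
- **Disagreements:** sideways readings ranged from -4.4 to +1.5 mm, against the ±3 mm play and the ±6 mm limit. The top camera placed the cover's underside at 31 mm, while the wrist and scene cameras gave 26–27 mm (seated height 27 mm). I put this down to the networks' stated 4 mm error.

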